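# Deburr the wide bore of a microscope lamp collar

## Task

Take the deburring tool from its stand, press its cone lightly into the top edge of the wide-bored aluminium collar on the side where the collar's lug is, and run it slowly (about ten seconds) clockwise, as seen from above, once all the way round the edge and back to the lug, always in contact. Then put the tool back upright in its stand, hanging by its guard disc, and let go. Do not touch the narrow-bored collar with the tool.

Things in the scene. Friction and masses are not known exactly. Their poses are not given: they have to be found in the camera images.
- deburrer: Loose 0.23 kg hand tool hanging upright in the stand. Origin: centre of the underside of its black guard disc (72 mm across, 5 thick); z up the handle. Round wooden handle 28 mm across, 5 to 85 mm above the origin: grip at 50. Below, a steel nose ends in a 45 deg cone, 32 mm across at 27 mm below the origin, 6 mm across at its tip 40 below. The nose springs up to 20 mm into the handle (0.6 to 3 N), then is rigid.
- blade_tip (a point): Centre of the cone's small flat tip, on the tool's axis: 40 mm below the deburrer's origin when the spring is relaxed, up to 20 mm nearer when pressed in.
- collar: The work, fixed: aluminium collar with the WIDE bore (80 mm, 40 deep; outside 116), rim 65 mm above the table, held by 3 dark low jaws on a dark round plate 140 mm across. Origin on the bore axis at table level; x towards its one aluminium lug (out to 78 mm, top 2 mm under the rim). The cone's flank meets the edge when the tool axis is 24 to 37 mm from the bore axis (best 30) and the tip under the rim.
- stand: Tool stand: plain grey upright tube, fixed, 84 mm outside, bore 50 mm, 70 mm high. Origin: centre of its underside on the table. The tool's nose hangs in the bore and its guard disc lies on the top rim.
- narrow_collar: Bystander, fixed: same collar, lug, height and fixture, but with a NARROW bore, 44 mm diameter. Origin on the bore's axis at the table surface.
There are look-alikes about, which are no part of the job. Leave any turquoise look-alike of the deburrer alone. What is shaped like the collar but orange is not meant.

How it is judged:
By the outcome, as a careful person would: the job done as asked, in the order asked, and still so for the second after the job is handed in, with the robot touching nothing.
It also fails if it takes over 72 s, if anything falls off the work surface, if the arm or the gripper's body presses on something with over 40 N, if the wrist force passes 120 N, or if a joint passes its speed limit or range.

## Robot

A 6-joint arm with a two-finger parallel gripper is mounted at the origin on the work surface. World frame = base frame: x ahead of the robot, y to its left, z up, the work surface at z = 0. Lengths are in m, angles in rad, forces in N, time in s.
With the tool pointing down it reaches from about 0.3 to 0.875 m from the base axis. Payload 6.4 kg.
Tool frame: the origin (TCP) lies between the finger pads; the fingertips stand 22 mm ahead of it and the grasp point (between the pads) lies 3 mm ahead of it; z points along the fingers, y is the line along which they close (so a half turn about z gives the same grasp; the last joint's range is limited). The gripper opens to 85 mm and grips with 20 to 120 N. Pads are 22 mm wide; open, the fingers measure 114 mm over their backs; the gripper's body (76 mm by 85 mm) begins 54 mm behind the grasp point. The pads swing forward as they close: fully open they stand 13 mm farther back than shut.
Start: joints at [0.953, 0.181, 1.607, -0, 1.354, -0.206], TCP at [0.23, 0.527, 0.253] pointing down, gripper open.
Joint ranges: [-2.99, 2.99], [-0.89, 2.07], [0.3, 2.58], [-1.14, 4.28], [0, 2.63], [-3.12, 3.12]. Speed limits (rad/s): [2.57, 2.57, 3.01, 3.14, 3.14, 3.14].

## Interface

Orientations are given as a 3x3 rotation matrix whose columns are the frame's x, y, z axes.
In Python, from bench import status, optics, env gives the robot as it stands.
- The arm moves only by the tool apply_moves, never from a script. Its argument "steps" is a list of rows, each an object of numbers: "fingers": the opening, from 0 (shut) to 1 (fully open); "tx", "ty", "tz": the shift along the world's x, y, z normalised to -1 to 1, where 1 is 0.8 m; "roll": the turn about the world's z normalised to -1 to 1, where 1 is 0.5 rad. A call has 1 to 8 rows; each row is the pose to reach, as a shift and turn from the pose commanded when the call began; what a row does not reach only later rows make up. A row lasts 1/12 s, in which the tool goes at most 41.7 mm and 7.16 degrees, less where a joint would pass 70% of its speed; a pose out of reach is approached as far as the arm can. A call with a number of a shift or a turn outside -1 to 1 is refused whole. A call with a gripper value outside its range is refused whole. The fingers move at their own pace and stop on an object; the grip force is fixed at half the most. Time passes only in rows, so rows that repeat a pose let the fingers close. It gives the time, the measured TCP pose, the force, the opening and the grip force at its end, in the units of the state.
- status.get_state(): the state, without advancing time (a new reading comes with each control period).
- optics.grab_frame(name): name is "scene" or "top"; returns the picture (400x640x3 uint8, red, green, blue); there is no depth.
- optics.camera_info(name): a dict with "K" (3x3 intrinsics, pixels), "k1" (the pictures are not rectified: a ray, as slopes to the right and down, at radius r is drawn at 1 + k1 r^2 times it, then the intrinsics apply), "position" and "orientation" of the camera in the world. Camera axes: x right, y down, z forward; pixel columns grow to the right and rows downward; lengths in m; the calibration is good to about 2 mm. A picture is of the moment at which its call begins. camera_info takes no time and is no camera call.
- env.job_done(): hands the job in; it is judged then, once.
Trained networks look in the newest picture that a camera, given by its name, has taken for a name from the list of things; names that differ only in an ending like _2 or _b are one class to them, and where a whole thing is asked for, a point or a joint stands for the part that bears it (a point fixed in the world has none). Each returns a list of dicts, best first, with "score" (0 to 1); they miss things now and then, are a little off and sometimes report something else, mostly with a low value. They report only what shows in the picture. A call takes as long as a camera call. They do not tell look-alikes from the thing itself.
- optics.spot_in(camera, name): "position" ([x, y, z] in m, in world coordinates, good to about 4 mm: the middle of the surface that is visible of it).
- optics.regions_of(camera, name): "mask" (400x640 bool, what is visible of it).
- optics.mark_of(camera, name): "position" ([x, y, z] in m, in world coordinates, good to about 4 mm: a listed point, or the origin of a listed thing).
The state is a dict: "t": time; "joint_positions": joint angles; "joint_vel": joint speeds; "joint_efforts": joint torques, N m; "eef_pos": TCP position; "eef_rot": TCP orientation; "contact_force": force on the tool from outside, world axes, zero at the start; "ft_torque": the same for the moment, N m; "opening": finger opening in m; "finger_force": force on a finger pad.
Only numpy, scipy, OpenCV 4.12 (cv2) and the standard library are available. Lean on these libraries where they do the work, as an engineer would, in place of code of your own. Each camera call takes 0.05 s, during which the arm holds its last target. There are 200 camera calls.

## Working session

There is one attempt and no reset: what is moved stays moved. The work goes in short steps, Python scripts to look and compute and a tool call to move; the robot and the scene stay as the last step left them, time stands still between calls to the robot, and variables do not carry over. Pictures are saved under pics/ and viewed, at most 10 in all, crops included, and the job is handed in when it is done.

Besides the shell and the picture viewer there is one more tool, called after ">>>" by a JSON object that holds its "name" and its "arguments". apply_moves: Moves the arm, as the interface text tells. Its arguments: {"type":"object","properties":{"steps":{"type":"array"}},"required":["steps"]}

```bash
mkdir -p pics; ls; python3 - <<'E'
from bench import status, optics, env
import cv2, numpy as np
s=status.get_state(); print(s['t'],s['eef_pos'],s['eef_rot'],s['opening'])
for c in ('scene','top'):
    f=optics.grab_frame(c); cv2.imwrite(f'pics/{c}0.png',f[:,:,::-1])
    i=optics.camera_info(c); print(c,i)
    for n in ('deburrer','collar','stand','narrow_collar'):
        print(n,[(np.round(d['position'],3).tolist(),round(d['score'],2)) for d in optics.mark_of(c,n)])
E
```

```text
pics
0.0 [0.22983407 0.52650667 0.25236953] [[-9.16396103e-01  4.00271270e-01 -1.04580647e-03]
 [ 4.00272445e-01  9.16395090e-01 -1.41708329e-03]
 [ 3.91154191e-04 -1.71721712e-03 -9.99998449e-01]] 0.08528334982259315
scene {'K': array([[457.0251933 ,   0.        , 327.01689254],
       [  0.        , 457.0251933 , 195.39955464],
       [  0.        ,   0.        ,   1.        ]]), 'k1': -0.03693019146084923, 'position': array([0.90659326, 0.30767067, 1.01941995]), 'orientation': array([[-0.64306685,  0.65251796, -0.40085576],
       [ 0.7657408 ,  0.55492252, -0.32511848],
       [ 0.01029824, -0.51602453, -0.8565119 ]])}
deburrer [([0.416, 0.249, 0.041], 0.89), ([0.535, 0.267, 0.071], 0.76)]
collar [([0.56, -0.284, 0.001], 0.75), ([0.334, -0.349, -0.0], 0.71)]
stand []
narrow_collar [([0.545, -0.012, -0.005], 0.75)]
top {'K': array([[376.38768876,   0.        , 317.72685802],
       [  0.        , 376.38768876, 200.14849915],
       [  0.        ,   0.        ,   1.        ]]), 'k1': 0.015168412486250893, 'position': array([ 0.39886648, -0.04445081,  0.9128659 ]), 'orientation': array([[-0.01670119, -0.99824585,  0.05680047],
       [-0.99976391,  0.01746234,  0.01293054],
       [-0.01389973, -0.0565711 , -0.99830181]])}
deburrer [([0.415, 0.25, 0.037], 0.81), ([0.534, 0.272, 0.071], 0.77)]
collar [([0.338, -0.352, -0.001], 0.79), ([0.565, -0.284, 0.003], 0.75)]
stand [([0.532, 0.269, -0.003], 0.63)]
narrow_collar [([0.543, -0.015, 0.002], 0.83)]
```

```bash
ls pics
```

```text
scene0.png
top0.png
```

View pics/scene0.png

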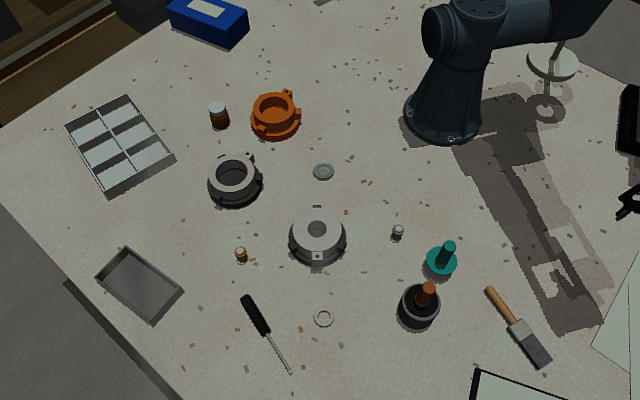

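View pics/top0.png

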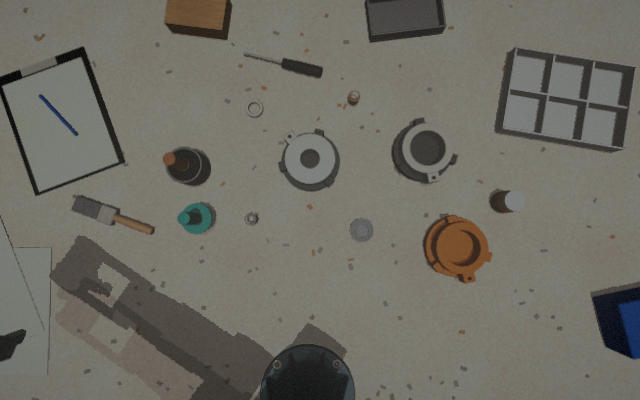

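The pictures show the work collar (large bore) at scene (233,178) / top (427,150), with its lug at top (433,178). The wood-handled tool is in its grey stand at scene (422,300) / top (185,164). The narrow collar is at top (310,158). The turquoise and orange things are look-alikes. Next I refine with close crops.

```bash
cat > h.py <<'E'
from bench import status, optics, env
import cv2, numpy as np
from scipy.optimize import least_squares
I={c:optics.camera_info(c) for c in ('scene','top')}
def proj(c,P):
    i=I[c]; p=(np.atleast_2d(P)-i['position'])@i['orientation']; s=p[:,:2]/p[:,2:]
    s=s*(1+i['k1']*(s**2).sum(1,keepdims=True)); return s@i['K'][:2,:2].T+i['K'][:2,2]
def circ(x,y,z,r,n=72):
    a=np.linspace(0,2*np.pi,n); return np.c_[x+r*np.cos(a),y+r*np.sin(a),0*a+z]
def tile(c,u,v,w=80,h=60,k=5,draw=(),f=None):
    f=(cv2.imread(f'pics/{c}0.png') if f is None else f); u0,v0=int(u-w/2),int(v-h/2)
    t=cv2.resize(f[v0:v0+h,u0:u0+w],None,fx=k,fy=k,interpolation=cv2.INTER_CUBIC)
    t=np.clip(t*1.5,0,255).astype(np.uint8)
    for P,col in draw:
        q=((proj(c,P)-[u0,v0]+.5)*k).astype(int); cv2.polylines(t,[q.reshape(-1,1,2)],False,col,1)
    return t
E
python3 - <<'E'
from h import *
R,G,B=(0,0,255),(0,255,0),(255,128,0)
cx,cy=.562,-.284; sx,sy=.533,.27
C=[(circ(cx,cy,.065,.04),R),(circ(cx,cy,.065,.058),G)]
S=[(circ(sx,sy,.155,.014),R),(circ(sx,sy,.075,.036),G),(circ(sx,sy,.07,.042),B)]
a=np.vstack([np.hstack([tile('scene',233,180,draw=C),tile('top',427,150,draw=C)]),np.hstack([tile('scene',425,300,draw=S),tile('top',185,164,draw=S)])])
cv2.imwrite('pics/fit1.png',a)
E
```

```text
(no output)
```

View pics/fit1.png

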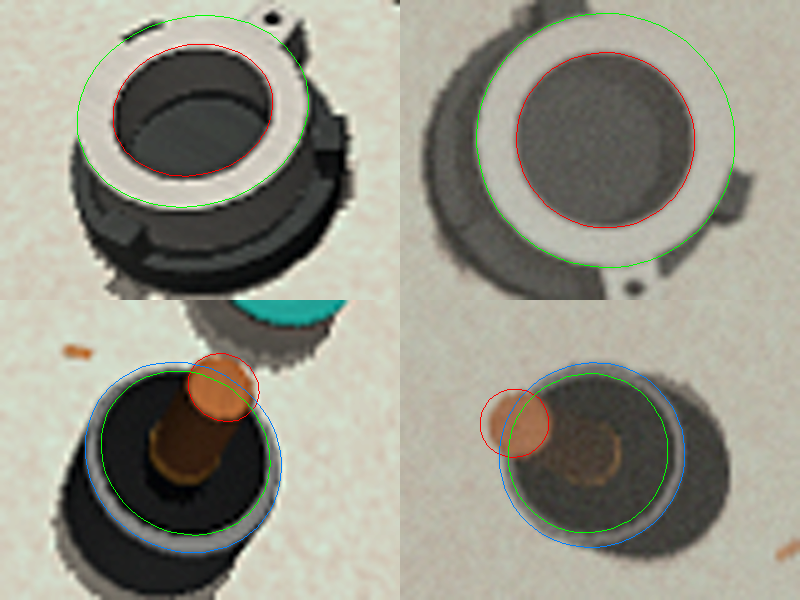

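```bash
python3 - <<'E'
from h import *
def tri(a,b):
    r=least_squares(lambda X:np.r_[proj('scene',X)[0]-a,proj('top',X)[0]-b],[.5,0,.1]); return r.x.round(4),r.fun.round(2)
print('handle',tri((428.5,287.1),(168.5,158.3)))
# handle ring base on guard: scene (186,450)->, top(590,452)
print('hole',tri((246.7,153.1),(433.3,177.1)))
print('rimstand scene left/right',proj('scene',circ(.533,.27,.07,.042))[:,0].min(),proj('scene',circ(.533,.27,.07,.042))[:,0].max())
# refine collar & stand by bright/dark contour fits
fs={c:cv2.cvtColor(cv2.imread(f'pics/{c}0.png'),cv2.COLOR_BGR2GRAY) for c in I}
def fit(x0,r,solve_z,u,halfw=4,n=90,sign=1,angs=None):
    # maximise radial gradient per angle on each view, robust LSQ
    def resid(p):
        out=[]
        for c in I:
            A=proj(c,circ(p[0],p[1],p[2],r-.0005,n)); Bq=proj(c,circ(p[0],p[1],p[2],r+.0005,n))
            d=Bq-A; d/=np.linalg.norm(d,axis=1,keepdims=True); m=(A+Bq)/2
            t=np.arange(-halfw,halfw+.01,.25)
            q=(m[:,None]+t[None,:,None]*d[:,None]).astype(np.float32)
            v=cv2.remap(cv2.GaussianBlur(fs[c],(0,0),.7),q[...,0],q[...,1],cv2.INTER_LINEAR).astype(float)
            g=np.gradient(v,axis=1)*sign; k=g.argmax(1); o=t[k]; o[g.max(1)<3]=0; out.append(o)
        return np.concatenate(out)
    p=np.array(x0,float)
    for _ in range(6):
        o=resid(p)
        def model(q,p=p):
            out=[]
            for c in I:
                A=proj(c,circ(*p,r-.0005,n));Bq=proj(c,circ(*p,r+.0005,n));d=Bq-A;d/=np.linalg.norm(d,axis=1,keepdims=True)
                out.append(((proj(c,circ(*q,r,n))-(A+Bq)/2)*d).sum(1))
            return np.concatenate(out)
        s=least_squares(lambda q:model(q)-o,p,loss='soft_l1',f_scale=.3,x_scale=.01); p=s.x
    return p.round(4),np.median(abs(s.fun)).round(2)
print('bore',fit((.562,-.284,.065),.04,1,0))
print('guard',fit((.533,.27,.075),.036,1,0,3))
print('rim',fit((.533,.27,.07),.042,1,0,3,sign=-1),fit((.533,.27,.07),.042,1,0,3,sign=1))
E
```

```text
handle (array([0.5331, 0.2689, 0.1523]), array([-0.03,  0.  , -0.02,  0.02]))
hole (array([ 0.4951, -0.2958,  0.062 ]), array([ 0.22,  0.06,  0.16, -0.11]))
rimstand scene left/right 401.5703248242629 440.80539711205955
bore (array([ 0.5627, -0.2843,  0.0616]), np.float64(0.24))
guard (array([0.5337, 0.2686, 0.0756]), np.float64(0.58))
rim (array([0.5335, 0.2701, 0.0701]), np.float64(0.01)) (array([0.5316, 0.272 , 0.0745]), np.float64(1.45))
```

>>> {"name": "apply_moves", "arguments": {"steps": [{"tx":0.379,"ty":-0.322,"tz":0,"roll":0,"fingers":1},{"tx":0.379,"ty":-0.322,"tz":0,"roll":0,"fingers":1},{"tx":0.379,"ty":-0.322,"tz":0,"roll":0,"fingers":1},{"tx":0.379,"ty":-0.322,"tz":0,"roll":0,"fingers":1},{"tx":0.379,"ty":-0.322,"tz":0,"roll":0,"fingers":1},{"tx":0.379,"ty":-0.322,"tz":0,"roll":0,"fingers":1},{"tx":0.379,"ty":-0.322,"tz":0,"roll":0,"fingers":1},{"tx":0.379,"ty":-0.322,"tz":0,"roll":0,"fingers":1}]}}

```text
t: 1.17
eef_pos: [0.4855, 0.3095, 0.2535]
eef_rot: [[-0.916, 0.4, 0.0], [0.4, 0.916, 0.0], [-0.0, 0.0, -1.0]]
contact_force: [1.3, 0.7, 0.1]
opening: 0.0855
finger_force: 0.0
```

>>> {"name": "apply_moves", "arguments": {"steps": [{"tx":0,"ty":0,"tz":0,"roll":0,"fingers":1}]}}

```text
t: 1.25
eef_pos: [0.4895, 0.3061, 0.2535]
eef_rot: [[-0.914, 0.406, 0.003], [0.406, 0.914, -0.002], [-0.004, -0.0, -1.0]]
contact_force: [-0.3, -0.0, 0.1]
opening: 0.0855
finger_force: 0.0
```

>>> {"name": "apply_moves", "arguments": {"steps": [{"tx":0.0544,"ty":-0.0464,"tz":0,"roll":0,"fingers":1},{"tx":0.0544,"ty":-0.0464,"tz":0,"roll":0,"fingers":1},{"tx":0.0544,"ty":-0.0464,"tz":0,"roll":0,"fingers":1},{"tx":0.0544,"ty":-0.0464,"tz":0,"roll":0,"fingers":1},{"tx":0.0544,"ty":-0.0464,"tz":0,"roll":0,"fingers":1}]}}

```text
t: 1.67
eef_pos: [0.5269, 0.2746, 0.2531]
eef_rot: [[-0.917, 0.4, -0.001], [0.4, 0.917, 0.0], [0.001, -0.0, -1.0]]
contact_force: [-0.3, -0.4, 1.2]
opening: 0.0854
finger_force: 0.0
```

```bash
python3 - <<'E'
from bench import status
s=status.get_state();print(s['t'],s['eef_pos'],s['joint_positions'])
E
```

```text
1.6667 [0.5269374  0.27462147 0.25311666] [ 2.80607940e-01  2.23546608e-01  1.55684926e+00  5.17482540e-04
  1.36191492e+00 -8.78744798e-01]
```

>>> {"name": "apply_moves", "arguments": {"steps": [{"tx":0.0078,"ty":-0.007,"tz":-0.03,"roll":0,"fingers":1},{"tx":0.0078,"ty":-0.007,"tz":-0.06,"roll":0,"fingers":1},{"tx":0.0078,"ty":-0.007,"tz":-0.1,"roll":0,"fingers":1},{"tx":0.0078,"ty":-0.007,"tz":-0.14,"roll":0,"fingers":1},{"tx":0.0078,"ty":-0.007,"tz":-0.1625,"roll":0,"fingers":1},{"tx":0.0078,"ty":-0.007,"tz":-0.1625,"roll":0,"fingers":1},{"tx":0.0078,"ty":-0.007,"tz":-0.1625,"roll":0,"fingers":1}]}}

```text
t: 2.25
eef_pos: [0.5324, 0.2693, 0.1227]
eef_rot: [[-0.917, 0.399, -0.002], [0.399, 0.917, -0.0], [0.002, -0.001, -1.0]]
contact_force: [-0.8, -0.5, 0.0]
opening: 0.0853
finger_force: 0.0
```

>>> {"name": "apply_moves", "arguments": {"steps": [{"tx":0,"ty":0,"tz":0,"roll":0,"fingers":0},{"tx":0,"ty":0,"tz":0,"roll":0,"fingers":0},{"tx":0,"ty":0,"tz":0,"roll":0,"fingers":0},{"tx":0,"ty":0,"tz":0,"roll":0,"fingers":0},{"tx":0,"ty":0,"tz":0,"roll":0,"fingers":0},{"tx":0,"ty":0,"tz":0,"roll":0,"fingers":0},{"tx":0,"ty":0,"tz":0,"roll":0,"fingers":0},{"tx":0,"ty":0,"tz":0,"roll":0,"fingers":0}]}}

```text
t: 2.92
eef_pos: [0.5347, 0.2687, 0.1245]
eef_rot: [[-0.916, 0.4, 0.002], [0.4, 0.916, 0.001], [-0.001, 0.001, -1.0]]
contact_force: [-1.0, 1.4, 5.4]
opening: 0.0265
finger_force: 59.2
```

>>> {"name": "apply_moves", "arguments": {"steps": [{"tx":0,"ty":0,"tz":0,"roll":0,"fingers":0},{"tx":0,"ty":0,"tz":0,"roll":0,"fingers":0},{"tx":0,"ty":0,"tz":0,"roll":0,"fingers":0}]}}

```text
t: 3.17
eef_pos: [0.5347, 0.2687, 0.1245]
eef_rot: [[-0.916, 0.4, 0.002], [0.4, 0.916, 0.001], [-0.001, 0.001, -1.0]]
contact_force: [-1.2, 1.2, 6.7]
opening: 0.027
finger_force: 59.2
```

>>> {"name": "apply_moves", "arguments": {"steps": [{"tx":0,"ty":0,"tz":0.01,"roll":0,"fingers":0},{"tx":0,"ty":0,"tz":0.025,"roll":0,"fingers":0},{"tx":0,"ty":0,"tz":0.045,"roll":0,"fingers":0},{"tx":0,"ty":0,"tz":0.07,"roll":0,"fingers":0},{"tx":0,"ty":0,"tz":0.1,"roll":0,"fingers":0},{"tx":0,"ty":0,"tz":0.125,"roll":0,"fingers":0},{"tx":0,"ty":0,"tz":0.125,"roll":0,"fingers":0},{"tx":0,"ty":0,"tz":0.125,"roll":0,"fingers":0}]}}

```text
t: 3.83
eef_pos: [0.5346, 0.2685, 0.2247]
eef_rot: [[-0.916, 0.4, 0.003], [0.4, 0.916, 0.001], [-0.002, 0.002, -1.0]]
contact_force: [0.4, 0.7, -3.1]
opening: 0.0266
finger_force: 59.3
```

```bash
python3 - <<'E'
from h import *
s=status.get_state();print(s['t'],s['eef_pos'],s['contact_force'],s['opening'],s['joint_positions'])
f=optics.grab_frame('scene')[:,:,::-1].copy();g=optics.grab_frame('top')[:,:,::-1].copy()
for c in ('scene','top'):
  for n in ('blade_tip','deburrer'): print(c,n,[(np.round(d['position'],4).tolist(),round(d['score'],2)) for d in optics.mark_of(c,n)])
x,y,z=s['eef_pos'];z-=.053
D=[(circ(x,y,z,.036),(0,255,0)),(circ(x,y,z-.027,.016),(0,0,255)),(circ(x,y,z-.04,.003),(255,128,0))]
a=np.hstack([tile('scene',*proj('scene',[x,y,z])[0],100,90,4,D,f),tile('top',*proj('top',[x,y,z])[0],100,90,4,D,g)])
cv2.imwrite('pics/held.png',a)
E
```

```text
3.8333 [0.53457707 0.26850082 0.22465496] [ 0.41024245  0.68270623 -3.07007996] 0.026559321666056606 [ 2.67278412e-01  2.55736190e-01  1.57695587e+00 -6.47941510e-05
  1.30605803e+00 -8.91612249e-01]
scene blade_tip []
scene deburrer [([0.4077, 0.1971, 0.0349], 0.64), ([0.5346, 0.2664, 0.1718], 0.55)]
top blade_tip [([0.4064, 0.2313, 0.0189], 0.35)]
top deburrer [([0.4104, 0.1956, 0.0322], 0.88), ([0.5309, 0.2721, 0.1687], 0.58)]
```

View pics/held.png

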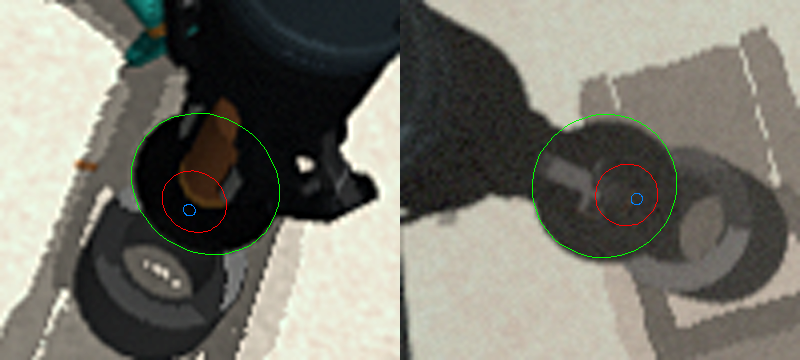

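The guard fits the expected pose. The turquoise look-alike seems to sit elsewhere now, so I look at the whole view.

```bash
python3 - <<'E'
from h import *
f=optics.grab_frame('scene')[:,:,::-1];g=optics.grab_frame('top')[:,:,::-1]
a=np.hstack([cv2.resize(f[150:350,330:530],None,fx=2,fy=2),cv2.resize(g[120:320,120:320],None,fx=2,fy=2)])
cv2.imwrite('pics/turq.png',np.clip(a*1.5,0,255).astype(np.uint8))
E
```

```text
(no output)
```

View pics/turq.png

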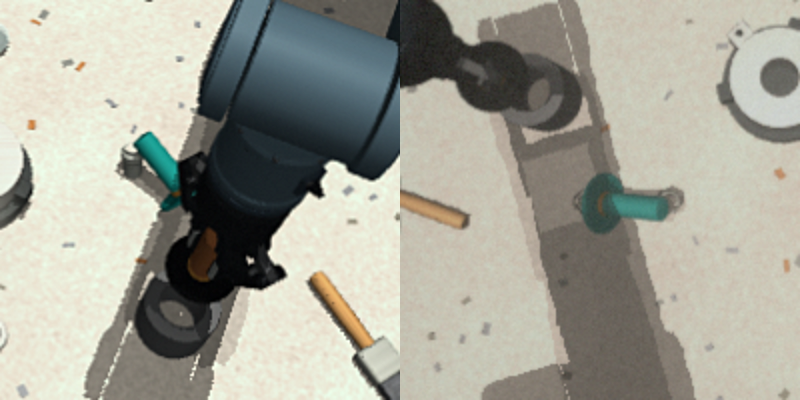

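The turquoise look-alike now lies on its side at top (610,205); it had been balanced on its tip. It is clear of my path, so I leave it alone and carry on.

>>> {"name": "apply_moves", "arguments": {"steps": [{"tx":0,"ty":-0.015,"tz":0,"roll":0,"fingers":0},{"tx":0,"ty":-0.045,"tz":0,"roll":0,"fingers":0},{"tx":0,"ty":-0.09,"tz":0,"roll":0,"fingers":0},{"tx":0,"ty":-0.14,"tz":0,"roll":0,"fingers":0},{"tx":0,"ty":-0.19,"tz":0,"roll":0,"fingers":0},{"tx":0,"ty":-0.24,"tz":0,"roll":0,"fingers":0},{"tx":0,"ty":-0.29,"tz":0,"roll":0,"fingers":0},{"tx":0,"ty":-0.34,"tz":0,"roll":0,"fingers":0}]}}

```text
t: 4.9
eef_pos: [0.5333, -0.0059, 0.2234]
eef_rot: [[-0.916, 0.4, 0.0], [0.4, 0.916, -0.0], [-0.0, -0.0, -1.0]]
contact_force: [0.7, -0.6, -3.5]
opening: 0.0265
finger_force: 59.5
```

>>> {"name": "apply_moves", "arguments": {"steps": [{"tx":-0.001,"ty":-0.05,"tz":0,"roll":0,"fingers":0},{"tx":-0.002,"ty":-0.1,"tz":0,"roll":0,"fingers":0},{"tx":-0.002,"ty":-0.15,"tz":0,"roll":0,"fingers":0},{"tx":-0.002,"ty":-0.2,"tz":0,"roll":0,"fingers":0},{"tx":-0.002,"ty":-0.25,"tz":0,"roll":0,"fingers":0},{"tx":-0.002,"ty":-0.3,"tz":0,"roll":0,"fingers":0},{"tx":-0.002,"ty":-0.335,"tz":0,"roll":0,"fingers":0},{"tx":-0.002,"ty":-0.357,"tz":0,"roll":0,"fingers":0}]}}

```text
t: 5.57
eef_pos: [0.5313, -0.2932, 0.2232]
eef_rot: [[-0.915, 0.403, -0.0], [0.403, 0.915, -0.001], [-0.0, -0.001, -1.0]]
contact_force: [-0.1, 0.7, -2.0]
opening: 0.0269
finger_force: 59.6
```

>>> {"name": "apply_moves", "arguments": {"steps": [{"tx":0,"ty":0,"tz":0,"roll":0,"fingers":0},{"tx":0,"ty":0,"tz":0,"roll":0,"fingers":0},{"tx":0,"ty":0,"tz":0,"roll":0,"fingers":0}]}}

```text
t: 5.82
eef_pos: [0.5321, -0.2881, 0.2229]
eef_rot: [[-0.917, 0.4, -0.001], [0.4, 0.917, 0.001], [0.001, 0.001, -1.0]]
contact_force: [0.8, 0.1, -3.2]
opening: 0.0268
finger_force: 59.6
```

```bash
python3 - <<'E'
from h import *
s=status.get_state();print(s['t'],s['eef_pos'],s['eef_rot'].round(3).tolist(),s['contact_force'],s['opening'],s['joint_positions'])
f=optics.grab_frame('scene')[:,:,::-1].copy();g=optics.grab_frame('top')[:,:,::-1].copy()
x,y,z=s['eef_pos'];z-=.0545
D=[(circ(x,y,z,.036),(0,255,0)),(circ(x,y,z-.027,.016),(0,0,255)),(circ(x,y,z-.04,.003),(255,128,0)),(circ(.5627,-.2843,.065,.04),(0,0,255))]
a=np.hstack([tile('scene',*proj('scene',[x,y,z])[0],100,90,4,D,f),tile('top',*proj('top',[x,y,z])[0],100,90,4,D,g)])
cv2.imwrite('pics/over.png',a)
for k in range(0,361,24):
  a=np.radians(189.65-k); print(k,(.0375*np.array([np.cos(a),np.sin(a)])).round(4))
E
```

```text
5.8167 [ 0.53209512 -0.28805604  0.22290834] [[-0.917, 0.4, -0.001], [0.4, 0.917, 0.001], [0.001, 0.001, -1.0]] [ 0.83400127  0.09126247 -3.18971017] 0.026753673865018493 [-6.92388136e-01  2.74646240e-01  1.55714873e+00  5.36125695e-04
  1.31114651e+00 -1.85203924e+00]
0 [-0.037  -0.0063]
24 [-0.0363  0.0093]
48 [-0.0294  0.0233]
72 [-0.0174  0.0332]
96 [-0.0024  0.0374]
120 [0.013  0.0352]
144 [0.0262 0.0268]
168 [0.0349 0.0138]
192 [ 0.0375 -0.0015]
216 [ 0.0336 -0.0166]
240 [ 0.0239 -0.0289]
264 [ 0.0101 -0.0361]
288 [-0.0054 -0.0371]
312 [-0.0201 -0.0317]
336 [-0.0312 -0.0208]
360 [-0.037  -0.0063]
```

View pics/over.png

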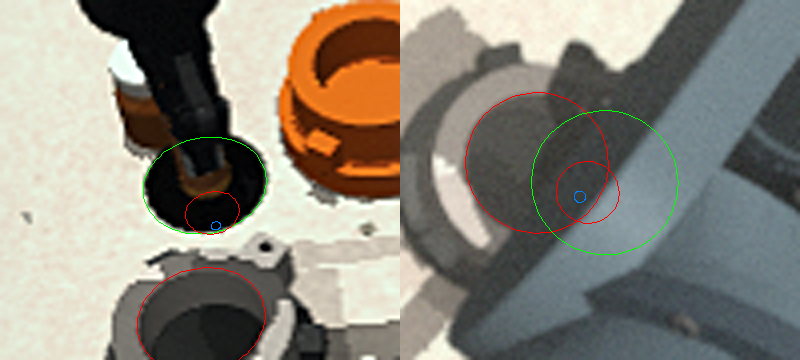

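Tool hangs straight in the gripper: guard at scene (205,185) and bore at scene (202,325) in the crop, both matching prediction. Descending into contact at the lug side.

>>> {"name": "apply_moves", "arguments": {"steps": [{"tx":0.001,"ty":-0.001,"tz":-0.02,"roll":0,"fingers":0},{"tx":0.001,"ty":-0.001,"tz":-0.05,"roll":0,"fingers":0},{"tx":0.001,"ty":-0.001,"tz":-0.075,"roll":0,"fingers":0},{"tx":0.001,"ty":-0.001,"tz":-0.085,"roll":0,"fingers":0},{"tx":0.001,"ty":-0.001,"tz":-0.09,"roll":0,"fingers":0},{"tx":0.001,"ty":-0.001,"tz":-0.095,"roll":0,"fingers":0},{"tx":0.001,"ty":-0.001,"tz":-0.098,"roll":0,"fingers":0},{"tx":0.001,"ty":-0.001,"tz":-0.098,"roll":0,"fingers":0}]}}

```text
t: 6.58
eef_pos: [0.534, -0.29, 0.1458]
eef_rot: [[-0.917, 0.4, 0.002], [0.4, 0.917, -0.001], [-0.002, -0.0, -1.0]]
contact_force: [1.9, 1.5, -0.8]
opening: 0.0266
finger_force: 59.7
```

>>> {"name": "apply_moves", "arguments": {"steps": [{"tx":0,"ty":0,"tz":0,"roll":0,"fingers":0},{"tx":0,"ty":0,"tz":0,"roll":0,"fingers":0}]}}

```text
t: 6.75
eef_pos: [0.5339, -0.2902, 0.146]
eef_rot: [[-0.916, 0.4, 0.002], [0.4, 0.916, -0.001], [-0.002, -0.0, -1.0]]
contact_force: [2.2, 2.0, -0.7]
opening: 0.0266
finger_force: 59.8
```

```bash
python3 - <<'E'
from h import *
s=status.get_state();print(s['t'],s['eef_pos'],s['contact_force'],s['ft_torque'])
p=lambda k:np.round(.0375*np.array([np.cos(np.radians(189.65-k)),np.sin(np.radians(189.65-k))]),4)
for k in range(0,380,24):
  print(k,' '.join('(%.4f,%.4f)'%tuple(p(k+3*j)-p(k)) for j in range(1,9)))
E
```

```text
6.75 [ 0.53386889 -0.29019438  0.14601713] [ 2.20419499  2.01024439 -0.69094274] [ 0.44155144 -0.40935748 -0.04754626]
0 (-0.0002,0.0020) (-0.0004,0.0039) (-0.0005,0.0059) (-0.0005,0.0078) (-0.0003,0.0098) (-0.0001,0.0117) (0.0002,0.0137) (0.0007,0.0156)
24 (0.0005,0.0019) (0.0011,0.0037) (0.0019,0.0056) (0.0027,0.0073) (0.0036,0.0091) (0.0046,0.0108) (0.0057,0.0124) (0.0069,0.0140)
48 (0.0012,0.0015) (0.0026,0.0029) (0.0040,0.0043) (0.0055,0.0056) (0.0070,0.0068) (0.0086,0.0079) (0.0103,0.0090) (0.0120,0.0099)
72 (0.0018,0.0009) (0.0036,0.0017) (0.0054,0.0023) (0.0073,0.0029) (0.0092,0.0034) (0.0111,0.0038) (0.0131,0.0040) (0.0150,0.0042)
96 (0.0020,0.0001) (0.0039,0.0001) (0.0059,-0.0001) (0.0078,-0.0003) (0.0098,-0.0006) (0.0117,-0.0011) (0.0136,-0.0016) (0.0154,-0.0022)
120 (0.0019,-0.0008) (0.0036,-0.0016) (0.0054,-0.0025) (0.0071,-0.0035) (0.0087,-0.0046) (0.0103,-0.0058) (0.0118,-0.0070) (0.0132,-0.0084)
144 (0.0014,-0.0014) (0.0027,-0.0029) (0.0039,-0.0044) (0.0050,-0.0060) (0.0061,-0.0077) (0.0070,-0.0094) (0.0079,-0.0112) (0.0087,-0.0130)
168 (0.0006,-0.0018) (0.0012,-0.003
[... 554 characters left out ...]
-0.0019,-0.0005) (-0.0038,-0.0009) (-0.0058,-0.0011) (-0.0077,-0.0013) (-0.0097,-0.0014) (-0.0116,-0.0014) (-0.0136,-0.0012) (-0.0155,-0.0010)
288 (-0.0020,0.0003) (-0.0039,0.0008) (-0.0058,0.0013) (-0.0076,0.0019) (-0.0095,0.0027) (-0.0112,0.0035) (-0.0130,0.0044) (-0.0147,0.0054)
312 (-0.0016,0.0011) (-0.0032,0.0023) (-0.0047,0.0035) (-0.0061,0.0049) (-0.0075,0.0063) (-0.0088,0.0078) (-0.0100,0.0093) (-0.0111,0.0109)
336 (-0.0011,0.0017) (-0.0020,0.0034) (-0.0029,0.0052) (-0.0037,0.0070) (-0.0043,0.0088) (-0.0049,0.0107) (-0.0054,0.0126) (-0.0058,0.0145)
360 (-0.0002,0.0020) (-0.0004,0.0039) (-0.0005,0.0059) (-0.0005,0.0078) (-0.0003,0.0098) (-0.0001,0.0117) (0.0002,0.0137) (0.0007,0.0156)
```

Contact force has come on. Starting the lap clockwise (from −x towards +y).

>>> {"name": "apply_moves", "arguments": {"steps": [{"tx":-0.0002,"ty":0.002,"tz":-0.001,"roll":0,"fingers":0},{"tx":-0.0004,"ty":0.0039,"tz":-0.002,"roll":0,"fingers":0},{"tx":-0.0005,"ty":0.0059,"tz":-0.002,"roll":0,"fingers":0},{"tx":-0.0005,"ty":0.0078,"tz":-0.002,"roll":0,"fingers":0},{"tx":-0.0003,"ty":0.0098,"tz":-0.002,"roll":0,"fingers":0},{"tx":-0.0001,"ty":0.0117,"tz":-0.002,"roll":0,"fingers":0},{"tx":0.0002,"ty":0.0137,"tz":-0.002,"roll":0,"fingers":0},{"tx":0.0007,"ty":0.0156,"tz":-0.002,"roll":0,"fingers":0}]}}

```text
t: 7.42
eef_pos: [0.5337, -0.2777, 0.1434]
eef_rot: [[-0.916, 0.4, 0.0], [0.4, 0.916, -0.001], [-0.0, -0.001, -1.0]]
contact_force: [1.6, -1.7, -0.2]
opening: 0.0271
finger_force: 59.8
```

>>> {"name": "apply_moves", "arguments": {"steps": [{"tx":0.0005,"ty":0.0019,"tz":0,"roll":0,"fingers":0},{"tx":0.0011,"ty":0.0037,"tz":0,"roll":0,"fingers":0},{"tx":0.0019,"ty":0.0056,"tz":0,"roll":0,"fingers":0},{"tx":0.0027,"ty":0.0073,"tz":0,"roll":0,"fingers":0},{"tx":0.0036,"ty":0.0091,"tz":0,"roll":0,"fingers":0},{"tx":0.0046,"ty":0.0108,"tz":0,"roll":0,"fingers":0},{"tx":0.0057,"ty":0.0124,"tz":0,"roll":0,"fingers":0},{"tx":0.0069,"ty":0.014,"tz":0,"roll":0,"fingers":0}]}}

```text
t: 8.08
eef_pos: [0.5391, -0.266, 0.1431]
eef_rot: [[-0.916, 0.4, -0.001], [0.4, 0.916, 0.0], [0.001, 0.0, -1.0]]
contact_force: [1.1, -2.5, -1.4]
opening: 0.0267
finger_force: 59.8
```

>>> {"name": "apply_moves", "arguments": {"steps": [{"tx":0.0012,"ty":0.0015,"tz":0,"roll":0,"fingers":0},{"tx":0.0026,"ty":0.0029,"tz":0,"roll":0,"fingers":0},{"tx":0.004,"ty":0.0043,"tz":0,"roll":0,"fingers":0},{"tx":0.0055,"ty":0.0056,"tz":0,"roll":0,"fingers":0},{"tx":0.007,"ty":0.0068,"tz":0,"roll":0,"fingers":0},{"tx":0.0086,"ty":0.0079,"tz":0,"roll":0,"fingers":0},{"tx":0.0103,"ty":0.009,"tz":0,"roll":0,"fingers":0},{"tx":0.012,"ty":0.0099,"tz":0,"roll":0,"fingers":0}]}}

```text
t: 8.75
eef_pos: [0.5489, -0.2581, 0.1432]
eef_rot: [[-0.916, 0.4, -0.0], [0.4, 0.916, 0.0], [0.0, 0.0, -1.0]]
contact_force: [0.5, -0.8, -0.8]
opening: 0.0269
finger_force: 59.8
```

>>> {"name": "apply_moves", "arguments": {"steps": [{"tx":0.0018,"ty":0.0009,"tz":0,"roll":0,"fingers":0},{"tx":0.0036,"ty":0.0017,"tz":0,"roll":0,"fingers":0},{"tx":0.0054,"ty":0.0023,"tz":0,"roll":0,"fingers":0},{"tx":0.0073,"ty":0.0029,"tz":0,"roll":0,"fingers":0},{"tx":0.0092,"ty":0.0034,"tz":0,"roll":0,"fingers":0},{"tx":0.0111,"ty":0.0038,"tz":0,"roll":0,"fingers":0},{"tx":0.0131,"ty":0.004,"tz":0,"roll":0,"fingers":0},{"tx":0.015,"ty":0.0042,"tz":0,"roll":0,"fingers":0}]}}

```text
t: 9.42
eef_pos: [0.5609, -0.255, 0.1432]
eef_rot: [[-0.916, 0.4, -0.0], [0.4, 0.916, 0.0], [0.0, 0.0, -1.0]]
contact_force: [-1.6, -1.4, -0.4]
opening: 0.0265
finger_force: 59.8
```

>>> {"name": "apply_moves", "arguments": {"steps": [{"tx":0.002,"ty":0.0001,"tz":0,"roll":0,"fingers":0},{"tx":0.0039,"ty":0.0001,"tz":0,"roll":0,"fingers":0},{"tx":0.0059,"ty":-0.0001,"tz":0,"roll":0,"fingers":0},{"tx":0.0078,"ty":-0.0003,"tz":0,"roll":0,"fingers":0},{"tx":0.0098,"ty":-0.0006,"tz":0,"roll":0,"fingers":0},{"tx":0.0117,"ty":-0.0011,"tz":0,"roll":0,"fingers":0},{"tx":0.0136,"ty":-0.0016,"tz":0,"roll":0,"fingers":0},{"tx":0.0154,"ty":-0.0022,"tz":0,"roll":0,"fingers":0}]}}

```text
t: 10.08
eef_pos: [0.5731, -0.2568, 0.1431]
eef_rot: [[-0.916, 0.4, -0.0], [0.4, 0.916, 0.0], [0.0, 0.0, -1.0]]
contact_force: [-1.4, -1.6, -1.5]
opening: 0.0268
finger_force: 59.8
```

>>> {"name": "apply_moves", "arguments": {"steps": [{"tx":0.0019,"ty":-0.0008,"tz":0,"roll":0,"fingers":0},{"tx":0.0036,"ty":-0.0016,"tz":0,"roll":0,"fingers":0},{"tx":0.0054,"ty":-0.0025,"tz":0,"roll":0,"fingers":0},{"tx":0.0071,"ty":-0.0035,"tz":0,"roll":0,"fingers":0},{"tx":0.0087,"ty":-0.0046,"tz":0,"roll":0,"fingers":0},{"tx":0.0103,"ty":-0.0058,"tz":0,"roll":0,"fingers":0},{"tx":0.0118,"ty":-0.007,"tz":0,"roll":0,"fingers":0},{"tx":0.0132,"ty":-0.0084,"tz":0,"roll":0,"fingers":0}]}}

```text
t: 10.75
eef_pos: [0.5836, -0.2634, 0.1431]
eef_rot: [[-0.916, 0.4, -0.001], [0.4, 0.916, 0.0], [0.001, 0.0, -1.0]]
contact_force: [-2.5, -1.0, -1.0]
opening: 0.0272
finger_force: 59.8
```

>>> {"name": "apply_moves", "arguments": {"steps": [{"tx":0.0014,"ty":-0.0014,"tz":0,"roll":0,"fingers":0},{"tx":0.0027,"ty":-0.0029,"tz":0,"roll":0,"fingers":0},{"tx":0.0039,"ty":-0.0044,"tz":0,"roll":0,"fingers":0},{"tx":0.005,"ty":-0.006,"tz":0,"roll":0,"fingers":0},{"tx":0.0061,"ty":-0.0077,"tz":0,"roll":0,"fingers":0},{"tx":0.007,"ty":-0.0094,"tz":0,"roll":0,"fingers":0},{"tx":0.0079,"ty":-0.0112,"tz":0,"roll":0,"fingers":0},{"tx":0.0087,"ty":-0.013,"tz":0,"roll":0,"fingers":0}]}}

```text
t: 11.42
eef_pos: [0.5906, -0.2738, 0.1432]
eef_rot: [[-0.916, 0.4, -0.0], [0.4, 0.916, 0.001], [0.001, 0.0, -1.0]]
contact_force: [-1.7, 1.6, -1.0]
opening: 0.027
finger_force: 59.8
```

>>> {"name": "apply_moves", "arguments": {"steps": [{"tx":0.0006,"ty":-0.0018,"tz":0,"roll":0,"fingers":0},{"tx":0.0012,"ty":-0.0037,"tz":0,"roll":0,"fingers":0},{"tx":0.0017,"ty":-0.0056,"tz":0,"roll":0,"fingers":0},{"tx":0.0021,"ty":-0.0075,"tz":0,"roll":0,"fingers":0},{"tx":0.0023,"ty":-0.0095,"tz":0,"roll":0,"fingers":0},{"tx":0.0025,"ty":-0.0114,"tz":0,"roll":0,"fingers":0},{"tx":0.0026,"ty":-0.0134,"tz":0,"roll":0,"fingers":0},{"tx":0.0026,"ty":-0.0153,"tz":0,"roll":0,"fingers":0}]}}

```text
t: 12.08
eef_pos: [0.5929, -0.2863, 0.1434]
eef_rot: [[-0.916, 0.4, 0.0], [0.4, 0.916, -0.0], [-0.0, 0.0, -1.0]]
contact_force: [-1.6, 2.0, -1.1]
opening: 0.0269
finger_force: 59.8
```

>>> {"name": "apply_moves", "arguments": {"steps": [{"tx":-0.0002,"ty":-0.002,"tz":0,"roll":0,"fingers":0},{"tx":-0.0004,"ty":-0.0039,"tz":0,"roll":0,"fingers":0},{"tx":-0.0007,"ty":-0.0059,"tz":0,"roll":0,"fingers":0},{"tx":-0.0012,"ty":-0.0078,"tz":0,"roll":0,"fingers":0},{"tx":-0.0017,"ty":-0.0097,"tz":0,"roll":0,"fingers":0},{"tx":-0.0023,"ty":-0.0115,"tz":0,"roll":0,"fingers":0},{"tx":-0.0031,"ty":-0.0134,"tz":0,"roll":0,"fingers":0},{"tx":-0.0039,"ty":-0.0151,"tz":0,"roll":0,"fingers":0}]}}

```text
t: 12.75
eef_pos: [0.5897, -0.2985, 0.1434]
eef_rot: [[-0.916, 0.4, 0.0], [0.4, 0.916, -0.0], [-0.0, -0.0, -1.0]]
contact_force: [-1.1, 1.4, -0.3]
opening: 0.0268
finger_force: 59.8
```

>>> {"name": "apply_moves", "arguments": {"steps": [{"tx":-0.0009,"ty":-0.0018,"tz":0,"roll":0,"fingers":0},{"tx":-0.0019,"ty":-0.0035,"tz":0,"roll":0,"fingers":0},{"tx":-0.003,"ty":-0.0051,"tz":0,"roll":0,"fingers":0},{"tx":-0.0042,"ty":-0.0067,"tz":0,"roll":0,"fingers":0},{"tx":-0.0054,"ty":-0.0082,"tz":0,"roll":0,"fingers":0},{"tx":-0.0068,"ty":-0.0096,"tz":0,"roll":0,"fingers":0},{"tx":-0.0082,"ty":-0.011,"tz":0,"roll":0,"fingers":0},{"tx":-0.0097,"ty":-0.0123,"tz":0,"roll":0,"fingers":0}]}}

```text
t: 13.42
eef_pos: [0.5818, -0.3082, 0.1433]
eef_rot: [[-0.916, 0.4, 0.0], [0.4, 0.916, -0.0], [-0.0, -0.0, -1.0]]
contact_force: [0.0, 3.1, -0.6]
opening: 0.0266
finger_force: 59.8
```

>>> {"name": "apply_moves", "arguments": {"steps": [{"tx":-0.0015,"ty":-0.0012,"tz":0,"roll":0,"fingers":0},{"tx":-0.0031,"ty":-0.0023,"tz":0,"roll":0,"fingers":0},{"tx":-0.0048,"ty":-0.0034,"tz":0,"roll":0,"fingers":0},{"tx":-0.0065,"ty":-0.0043,"tz":0,"roll":0,"fingers":0},{"tx":-0.0083,"ty":-0.0052,"tz":0,"roll":0,"fingers":0},{"tx":-0.0101,"ty":-0.006,"tz":0,"roll":0,"fingers":0},{"tx":-0.0119,"ty":-0.0066,"tz":0,"roll":0,"fingers":0},{"tx":-0.0138,"ty":-0.0072,"tz":0,"roll":0,"fingers":0}]}}

```text
t: 14.08
eef_pos: [0.5708, -0.3139, 0.1434]
eef_rot: [[-0.916, 0.4, 0.0], [0.4, 0.916, -0.0], [-0.0, 0.0, -1.0]]
contact_force: [1.3, 2.7, -0.6]
opening: 0.0267
finger_force: 59.8
```

>>> {"name": "apply_moves", "arguments": {"steps": [{"tx":-0.0019,"ty":-0.0005,"tz":0,"roll":0,"fingers":0},{"tx":-0.0038,"ty":-0.0009,"tz":0,"roll":0,"fingers":0},{"tx":-0.0058,"ty":-0.0011,"tz":0,"roll":0,"fingers":0},{"tx":-0.0077,"ty":-0.0013,"tz":0,"roll":0,"fingers":0},{"tx":-0.0097,"ty":-0.0014,"tz":0,"roll":0,"fingers":0},{"tx":-0.0116,"ty":-0.0014,"tz":0,"roll":0,"fingers":0},{"tx":-0.0136,"ty":-0.0012,"tz":0,"roll":0,"fingers":0},{"tx":-0.0155,"ty":-0.001,"tz":0,"roll":0,"fingers":0}]}}

```text
t: 14.75
eef_pos: [0.5586, -0.3147, 0.1435]
eef_rot: [[-0.916, 0.4, 0.001], [0.4, 0.916, -0.0], [-0.001, 0.0, -1.0]]
contact_force: [3.6, 2.5, 0.2]
opening: 0.0268
finger_force: 59.8
```

>>> {"name": "apply_moves", "arguments": {"steps": [{"tx":-0.002,"ty":0.0003,"tz":0,"roll":0,"fingers":0},{"tx":-0.0039,"ty":0.0008,"tz":0,"roll":0,"fingers":0},{"tx":-0.0058,"ty":0.0013,"tz":0,"roll":0,"fingers":0},{"tx":-0.0076,"ty":0.0019,"tz":0,"roll":0,"fingers":0},{"tx":-0.0095,"ty":0.0027,"tz":0,"roll":0,"fingers":0},{"tx":-0.0112,"ty":0.0035,"tz":0,"roll":0,"fingers":0},{"tx":-0.013,"ty":0.0044,"tz":0,"roll":0,"fingers":0},{"tx":-0.0147,"ty":0.0054,"tz":0,"roll":0,"fingers":0}]}}

```text
t: 15.42
eef_pos: [0.5464, -0.3104, 0.1433]
eef_rot: [[-0.916, 0.4, -0.0], [0.4, 0.916, -0.0], [0.0, -0.0, -1.0]]
contact_force: [1.7, 2.2, -0.4]
opening: 0.0271
finger_force: 59.8
```

>>> {"name": "apply_moves", "arguments": {"steps": [{"tx":-0.0016,"ty":0.0011,"tz":0,"roll":0,"fingers":0},{"tx":-0.0032,"ty":0.0023,"tz":0,"roll":0,"fingers":0},{"tx":-0.0047,"ty":0.0035,"tz":0,"roll":0,"fingers":0},{"tx":-0.0061,"ty":0.0049,"tz":0,"roll":0,"fingers":0},{"tx":-0.0075,"ty":0.0063,"tz":0,"roll":0,"fingers":0},{"tx":-0.0088,"ty":0.0078,"tz":0,"roll":0,"fingers":0},{"tx":-0.01,"ty":0.0093,"tz":0,"roll":0,"fingers":0},{"tx":-0.0111,"ty":0.0109,"tz":0,"roll":0,"fingers":0}]}}

```text
t: 16.08
eef_pos: [0.5376, -0.3015, 0.1433]
eef_rot: [[-0.916, 0.4, -0.0], [0.4, 0.916, -0.0], [0.0, -0.0, -1.0]]
contact_force: [2.5, -0.5, 0.2]
opening: 0.0263
finger_force: 59.8
```

>>> {"name": "apply_moves", "arguments": {"steps": [{"tx":-0.0011,"ty":0.0017,"tz":0,"roll":0,"fingers":0},{"tx":-0.002,"ty":0.0034,"tz":0,"roll":0,"fingers":0},{"tx":-0.0029,"ty":0.0052,"tz":0,"roll":0,"fingers":0},{"tx":-0.0037,"ty":0.007,"tz":0,"roll":0,"fingers":0},{"tx":-0.0043,"ty":0.0088,"tz":0,"roll":0,"fingers":0},{"tx":-0.0049,"ty":0.0107,"tz":0,"roll":0,"fingers":0},{"tx":-0.0054,"ty":0.0126,"tz":0,"roll":0,"fingers":0},{"tx":-0.0058,"ty":0.0145,"tz":0,"roll":0,"fingers":0}]}}

```text
t: 16.75
eef_pos: [0.5332, -0.29, 0.1434]
eef_rot: [[-0.916, 0.4, 0.0], [0.4, 0.916, -0.0], [-0.0, -0.0, -1.0]]
contact_force: [3.6, -1.8, -0.6]
opening: 0.0265
finger_force: 59.8
```

>>> {"name": "apply_moves", "arguments": {"steps": [{"tx":-0.0002,"ty":0.002,"tz":0,"roll":0,"fingers":0},{"tx":-0.0004,"ty":0.0039,"tz":0,"roll":0,"fingers":0},{"tx":-0.0004,"ty":0.0039,"tz":0,"roll":0,"fingers":0},{"tx":-0.0004,"ty":0.0039,"tz":0,"roll":0,"fingers":0},{"tx":-0.0004,"ty":0.0039,"tz":0,"roll":0,"fingers":0}]}}

```text
t: 17.17
eef_pos: [0.5327, -0.2864, 0.1431]
eef_rot: [[-0.916, 0.4, -0.0], [0.4, 0.916, 0.001], [0.001, 0.001, -1.0]]
contact_force: [2.6, 0.8, -0.5]
opening: 0.0268
finger_force: 59.8
```

>>> {"name": "apply_moves", "arguments": {"steps": [{"tx":0,"ty":0,"tz":0.01,"roll":0,"fingers":0},{"tx":0,"ty":0,"tz":0.03,"roll":0,"fingers":0},{"tx":0,"ty":0,"tz":0.06,"roll":0,"fingers":0},{"tx":0,"ty":0,"tz":0.09,"roll":0,"fingers":0},{"tx":0,"ty":0,"tz":0.1,"roll":0,"fingers":0},{"tx":0,"ty":0.015,"tz":0.1,"roll":0,"fingers":0},{"tx":0,"ty":0.045,"tz":0.1,"roll":0,"fingers":0},{"tx":0,"ty":0.09,"tz":0.1,"roll":0,"fingers":0}]}}

```text
t: 17.83
eef_pos: [0.5316, -0.2153, 0.2216]
eef_rot: [[-0.915, 0.403, -0.002], [0.403, 0.915, 0.0], [0.002, -0.0, -1.0]]
contact_force: [0.5, 0.3, -2.9]
opening: 0.0269
finger_force: 59.6
```

>>> {"name": "apply_moves", "arguments": {"steps": [{"tx":0,"ty":0.05,"tz":0,"roll":0,"fingers":0},{"tx":0,"ty":0.1,"tz":0,"roll":0,"fingers":0},{"tx":0,"ty":0.15,"tz":0,"roll":0,"fingers":0},{"tx":0,"ty":0.2,"tz":0,"roll":0,"fingers":0},{"tx":0,"ty":0.25,"tz":0,"roll":0,"fingers":0},{"tx":0,"ty":0.3,"tz":0,"roll":0,"fingers":0},{"tx":0,"ty":0.35,"tz":0,"roll":0,"fingers":0},{"tx":0,"ty":0.4,"tz":0,"roll":0,"fingers":0}]}}

```text
t: 18.5
eef_pos: [0.5306, 0.1075, 0.2214]
eef_rot: [[-0.916, 0.4, -0.004], [0.4, 0.916, -0.0], [0.003, -0.002, -1.0]]
contact_force: [0.7, -0.3, -3.3]
opening: 0.0266
finger_force: 59.6
```

>>> {"name": "apply_moves", "arguments": {"steps": [{"tx":0.001,"ty":0.05,"tz":0,"roll":0,"fingers":0},{"tx":0.0016,"ty":0.1,"tz":0,"roll":0,"fingers":0},{"tx":0.0016,"ty":0.15,"tz":0,"roll":0,"fingers":0},{"tx":0.0016,"ty":0.185,"tz":0,"roll":0,"fingers":0},{"tx":0.0016,"ty":0.2045,"tz":0,"roll":0,"fingers":0},{"tx":0.0016,"ty":0.2045,"tz":0,"roll":0,"fingers":0},{"tx":0.0016,"ty":0.2045,"tz":0,"roll":0,"fingers":0},{"tx":0.0016,"ty":0.2045,"tz":0,"roll":0,"fingers":0}]}}

```text
t: 19.17
eef_pos: [0.533, 0.2682, 0.2218]
eef_rot: [[-0.916, 0.4, -0.003], [0.4, 0.916, -0.001], [0.002, -0.002, -1.0]]
contact_force: [-0.3, -1.3, -2.5]
opening: 0.0266
finger_force: 59.8
```

```bash
python3 - <<'E'
from h import *
s=status.get_state();print(s['t'],s['eef_pos'],s['contact_force'],s['opening'])
f=optics.grab_frame('scene')[:,:,::-1].copy();g=optics.grab_frame('top')[:,:,::-1].copy()
x,y,z=s['eef_pos'];z-=.0545
D=[(circ(x,y,z,.036),(0,255,0)),(circ(.5335,.2701,.07,.042),(255,128,0))]
a=np.hstack([tile('scene',*proj('scene',[x,y,z])[0],100,100,4,D,f),tile('top',*proj('top',[x,y,z])[0],100,100,4,D,g)])
cv2.imwrite('pics/back.png',a)
E
```

```text
19.1667 [0.53295557 0.26817211 0.22181826] [-0.31683173 -1.34252205 -2.4758011 ] 0.026587249336707884
```

View pics/back.png

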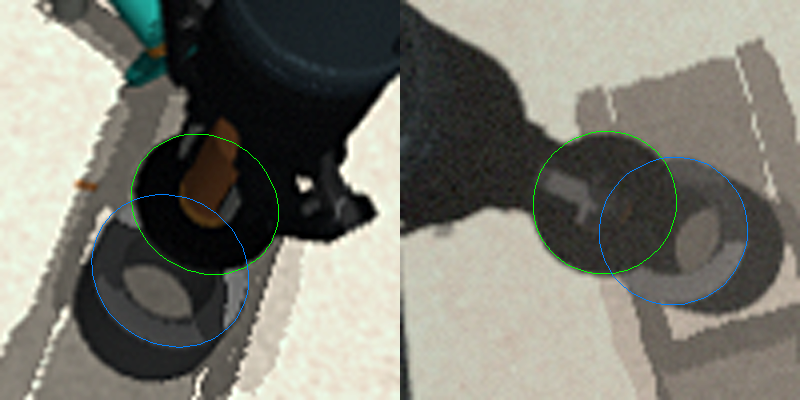

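Guard (crop 205,203) fits and the stand lies where measured. Lowering.

>>> {"name": "apply_moves", "arguments": {"steps": [{"tx":0.0008,"ty":0.0015,"tz":-0.02,"roll":0,"fingers":0},{"tx":0.0008,"ty":0.0015,"tz":-0.04,"roll":0,"fingers":0},{"tx":0.0008,"ty":0.0015,"tz":-0.06,"roll":0,"fingers":0},{"tx":0.0008,"ty":0.0015,"tz":-0.08,"roll":0,"fingers":0},{"tx":0.0008,"ty":0.0015,"tz":-0.1,"roll":0,"fingers":0},{"tx":0.0008,"ty":0.0015,"tz":-0.11,"roll":0,"fingers":0},{"tx":0.0008,"ty":0.0015,"tz":-0.116,"roll":0,"fingers":0},{"tx":0.0008,"ty":0.0015,"tz":-0.119,"roll":0,"fingers":0}]}}

```text
t: 19.93
eef_pos: [0.5347, 0.2692, 0.1276]
eef_rot: [[-0.916, 0.401, -0.001], [0.401, 0.916, -0.0], [0.001, -0.001, -1.0]]
contact_force: [-0.7, -0.6, -2.5]
opening: 0.0265
finger_force: 59.8
```

>>> {"name": "apply_moves", "arguments": {"steps": [{"tx":0,"ty":0,"tz":-0.001,"roll":0,"fingers":0},{"tx":0,"ty":0,"tz":-0.002,"roll":0,"fingers":0},{"tx":0,"ty":0,"tz":-0.002,"roll":0,"fingers":0},{"tx":0,"ty":0,"tz":-0.002,"roll":0,"fingers":0}]}}

```text
t: 20.27
eef_pos: [0.5352, 0.2701, 0.1273]
eef_rot: [[-0.916, 0.4, 0.001], [0.4, 0.916, 0.0], [-0.001, 0.001, -1.0]]
contact_force: [-0.4, 0.5, -2.0]
opening: 0.0267
finger_force: 59.8
```

>>> {"name": "apply_moves", "arguments": {"steps": [{"tx":0,"ty":0,"tz":-0.001,"roll":0,"fingers":0},{"tx":0,"ty":0,"tz":-0.002,"roll":0,"fingers":0},{"tx":0,"ty":0,"tz":-0.003,"roll":0,"fingers":0},{"tx":0,"ty":0,"tz":-0.003,"roll":0,"fingers":0},{"tx":0,"ty":0,"tz":-0.003,"roll":0,"fingers":0}]}}

```text
t: 20.68
eef_pos: [0.5348, 0.2701, 0.1245]
eef_rot: [[-0.916, 0.4, 0.0], [0.4, 0.916, 0.0], [-0.0, 0.0, -1.0]]
contact_force: [-1.5, 0.1, 2.6]
opening: 0.0265
finger_force: 60.5
```

```bash
python3 - <<'E'
from h import *
s=status.get_state();print(s['t'],s['eef_pos'],s['contact_force'])
E
```

```text
20.6833 [0.53482352 0.2700692  0.12454088] [-1.51289763  0.14571224  2.58158396]
```

Seated (z force turned positive). Releasing, then straight up.

>>> {"name": "apply_moves", "arguments": {"steps": [{"tx":0,"ty":0,"tz":0,"roll":0,"fingers":1},{"tx":0,"ty":0,"tz":0,"roll":0,"fingers":1},{"tx":0,"ty":0,"tz":0,"roll":0,"fingers":1},{"tx":0,"ty":0,"tz":0,"roll":0,"fingers":1},{"tx":0,"ty":0,"tz":0,"roll":0,"fingers":1},{"tx":0,"ty":0,"tz":0,"roll":0,"fingers":1},{"tx":0,"ty":0,"tz":0,"roll":0,"fingers":1},{"tx":0,"ty":0,"tz":0,"roll":0,"fingers":1}]}}

```text
t: 21.35
eef_pos: [0.5347, 0.2699, 0.1241]
eef_rot: [[-0.916, 0.4, -0.0], [0.4, 0.916, -0.0], [0.0, -0.0, -1.0]]
contact_force: [-0.6, 0.3, 0.2]
opening: 0.0856
finger_force: 0.0
```

>>> {"name": "apply_moves", "arguments": {"steps": [{"tx":0,"ty":0,"tz":0.02,"roll":0,"fingers":1},{"tx":0,"ty":0,"tz":0.05,"roll":0,"fingers":1},{"tx":0,"ty":0,"tz":0.08,"roll":0,"fingers":1},{"tx":0,"ty":0,"tz":0.12,"roll":0,"fingers":1},{"tx":0,"ty":0,"tz":0.16,"roll":0,"fingers":1},{"tx":0,"ty":0,"tz":0.2,"roll":0,"fingers":1},{"tx":0,"ty":0,"tz":0.2,"roll":0,"fingers":1},{"tx":0,"ty":0,"tz":0.2,"roll":0,"fingers":1}]}}

```text
t: 22.02
eef_pos: [0.536, 0.2703, 0.2869]
eef_rot: [[-0.916, 0.4, 0.005], [0.4, 0.916, 0.001], [-0.004, 0.003, -1.0]]
contact_force: [0.2, -0.9, -0.1]
opening: 0.0851
finger_force: 0.0
```

>>> {"name": "apply_moves", "arguments": {"steps": [{"tx":-0.05,"ty":-0.04,"tz":0,"roll":0,"fingers":1},{"tx":-0.08,"ty":-0.08,"tz":0,"roll":0,"fingers":1},{"tx":-0.12,"ty":-0.12,"tz":0,"roll":0,"fingers":1},{"tx":-0.16,"ty":-0.16,"tz":0,"roll":0,"fingers":1},{"tx":-0.16,"ty":-0.2,"tz":0,"roll":0,"fingers":1},{"tx":-0.16,"ty":-0.2,"tz":0,"roll":0,"fingers":1},{"tx":-0.16,"ty":-0.2,"tz":0,"roll":0,"fingers":1}]}}

```text
t: 22.6
eef_pos: [0.4058, 0.1083, 0.283]
eef_rot: [[-0.915, 0.404, -0.001], [0.404, 0.915, -0.0], [0.001, -0.001, -1.0]]
contact_force: [0.2, 0.3, 0.8]
opening: 0.0853
finger_force: 0.0
```

```bash
python3 - <<'E'
from h import *
s=status.get_state();print(s['t'],s['eef_pos'],s['contact_force'],s['opening'])
f=optics.grab_frame('scene')[:,:,::-1].copy();g=optics.grab_frame('top')[:,:,::-1].copy()
D=[(circ(.5348,.27,.155,.014),(0,0,255)),(circ(.5348,.27,.075,.036),(0,255,0))]
cv2.imwrite('pics/end.png',np.hstack([tile('scene',425,300,100,100,4,D,f),tile('top',185,164,100,100,4,D,g)]))
E
```

```text
22.6 [0.40582462 0.10825262 0.28299262] [0.20564233 0.34944832 0.8141826 ] 0.0853158872751131
```

View pics/end.png

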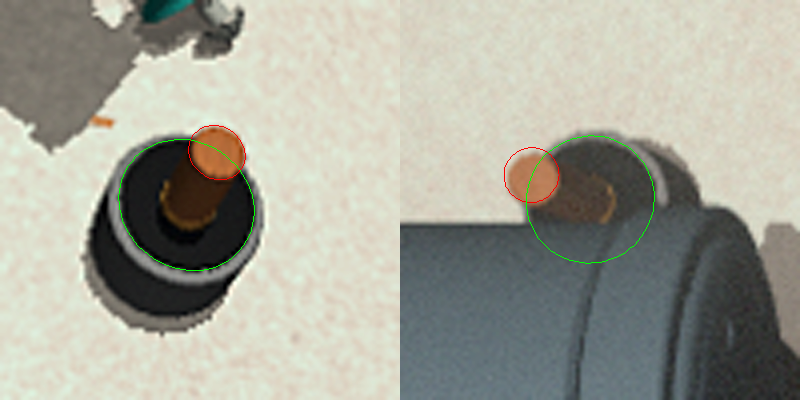

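The tool hangs upright with its guard flat on the stand rim (scene crop: handle top at 217,153, guard centred at 187,205). Handing in.

```bash
python3 -c "
from bench import env; print(env.job_done())"
```

```text
the job is handed in; nothing more can be done
None
```

The deburring lap was run clockwise from the lug and back, slightly past it, in about 10 s; the tool hangs upright in its stand, let go, and the job is handed in. The turquoise look-alike, at first upright, was found lying on its side after I lifted the tool: I saw no contact with it but cannot rule one out, and I left it there.

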